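# Seat the ridge stake in its bench block

### The arm

A 7-joint arm with a two-finger parallel gripper is mounted at the origin on the work surface. World frame = base frame: x ahead of the robot, y to its left, z up, the work surface at z = 0. Lengths are in m, angles in rad, forces in N, time in s.
With the tool pointing down it reaches from about 0.4 to 0.85 m from the base axis. Payload 6.9 kg.
Tool frame: the origin (TCP) lies at the very end of the fingers, on their centre line; the grasp point (between the pads) lies 19 mm behind it; x points along the fingers, z is the direction in which the jaws open and shut, and the axes are right-handed (so a half turn about x gives the same grasp; the last joint's range is limited). The gripper opens to 85 mm and grips with 20 to 120 N. Pads are 22 mm wide; open, the fingers measure 114 mm over their backs; the gripper's body (76 mm by 85 mm) begins 54 mm behind the grasp point. The pads swing forward as they close: fully open they stand 13 mm farther back than shut.
Start: joints at [-1.129, 0.507, -0.238, 1.5, 0.126, 1.149, -0.155], TCP at [0.206, 0.59, 0.193] pointing down, gripper open.
Joint ranges: [-3.08, 3.08], [-0.24, 2.05], [-1.43, 1.35], [0, 2.5], [-1.52, 4.66], [0.17, 1.96], [-2.89, 2.89]. Speed limits (rad/s): [2.39, 2.39, 3.14, 3.14, 3.14, 3.14, 3.14].

### API

Orientations are given as a rotation vector (axis times angle).
In Python, from workcell import bot gives the robot as it stands. The module is installed in compiled form; this text tells all that it offers.
- The arm moves only by the tool arm_command, never from a script. Its argument "steps" is a list of rows, each an object of numbers: "dx", "dy", "dz": the shift along the tool's x, y, z in m; "twist": the turn about the tool's x in rad; "gripper": the closure, from 0 (fully open) to 1 (shut). A call has exactly 5 rows; each row is the pose to reach, as a shift and turn from the pose commanded when the call began, along the tool's axes at that moment; what a row does not reach only later rows make up. A row lasts 1/12 s, in which the tool goes at most 41.7 mm and 7.16 degrees, less where a joint would pass 70% of its speed; a pose out of reach is approached as far as the arm can. A call with a gripper value outside its range is refused whole. The fingers move at their own pace and stop on an object; the grip force is fixed at half the most. Time passes only in rows, so rows that repeat a pose let the fingers close, or fill a call up. It gives the time, the measured TCP pose, the force and the opening at its end, in the units of the state.
- bot.observe(): the state, without advancing time (a new reading comes with each control period).
- bot.read_camera(name): name is "scene" or "side" or "wrist"; returns the picture (420x560x3 uint8, red, green, blue); there is no depth.
- bot.calibration(name): a dict with "intrinsics" (3x3 intrinsics, pixels), "k1" (the pictures are not rectified: a ray, as slopes to the right and down, at radius r is drawn at 1 + k1 r^2 times it, then the intrinsics apply), "R" (3x3) and "t" (3): a world point X has camera coordinates R X + t. Camera axes: x right, y down, z forward; pixel columns grow to the right and rows downward; lengths in m; the calibration is good to about 2 mm. A picture is of the moment at which its call begins: read the wrist's pose just before it. calibration takes no time and is no camera call; for the wrist camera it gives the pose at the moment of the call.
- bot.job_done(): hands the job in, once; it reports no verdict.
Trained networks look in the newest picture that a camera, given by its name, has taken for a name from the list of things; names that differ only in an ending like _2 or _b are one class to them, and where a whole thing is asked for, a point or a joint stands for the part that bears it (a point fixed in the world has none). Each returns a list of dicts, best first, with "confidence" (0 to 1); they miss things now and then, are a little off and sometimes report something else, mostly with a low value. They report only what shows in the picture. A call takes as long as a camera call. They do not tell look-alikes from the thing itself.
- bot.find_in(camera, thing): "centre" ([x, y, z] in m, in world coordinates, good to about 4 mm: the middle of the surface that is visible of it).
- bot.outline_of(camera, thing): "pixels" (420x560 bool, what is visible of it).
- bot.pinpoint(camera, thing): "centre" ([x, y, z] in m, in world coordinates, good to about 4 mm: a listed point, or the origin of a listed thing).
The state is a dict: "time_s": time; "joints": joint angles; "joint_velocities": joint speeds; "joint_efforts": joint torques, N m; "ee_pos": TCP position; "tool_rot": TCP orientation; "wrist_force": force on the tool from outside, world axes, zero at the start; "moment": the same for the moment, N m; "gripper_width": finger opening in m.
Only numpy, scipy, OpenCV 4.12 (cv2) and the standard library are available. Lean on these libraries where they do the work, as an engineer would, in place of code of your own. Each camera call takes 0.05 s, during which the arm holds its last target.

### The job

Pick up the ridge stake, the one with the long bar-shaped head, and rest its foot on the mouth of the stake block, about an eighth of a turn off the notches. Then, pressing only lightly, turn it until its ears line up with the notches and the foot drops fully home, upright, and let go. Leave the dome stake and the square stake standing where they are.

Things in the scene. Friction and masses are not known exactly. Their poses are not given: they have to be found in the camera images.
- ridge_stake: Loose steel stake, 0.6 kg, 92 mm tall. Head: bar 74 mm long (x), 26 mm wide (y), flat upright sides 55 to 79 mm above the foot's underside, half-round top; grip it across the 26 mm. Neck 22 mm. Foot 20 mm tall: 32 mm disc with two ears, 70 mm tip to tip along x, 16 mm wide, right under the bar. A half turn makes no difference. Origin: centre of the foot's underside; z up, x along bar and ears.
- stake_block: Fixed block 130x130x60 mm, timber with a steel top plate. Mouth at its centre: 42 mm square with two 30 mm wide notches, 80 mm end to end along x; 25 mm deep, floor 35 mm above the bench. The foot enters with 5 mm play each way and 10 degrees; further off, its ears rest on the plate at 60 mm. Origin: centre of the block's underside, below the middle of the mouth; z up, x along the notches.
- dome_stake: Steel stake with a round domed head 58 mm in diameter, 88 mm tall. It stands loose on the bench on the same two-eared foot as the ridge stake. Origin: centre of the foot's underside; z up.
- flat_stake: Square stake: steel, with a flat square head 52 x 52 mm, 85 mm tall. It stands loose on the bench on the same two-eared foot as the ridge stake. Origin: centre of the foot's underside; z up.
Mind the look-alikes: they are no part of the job. What is shaped like the ridge_stake but green or orange is not meant. What is shaped like the dome_stake but yellow is not meant.

How it is judged:
On the way, in this order (a step that is already met when the one before it is completed fails the run):
1. the ridge stake's foot rests on the mouth of the block, its ears clearly (17 degrees or more) off the notches (horizontal distance between ridge_stake and stake_block below 0.015 m and z of ridge_stake in the frame of stake_block between 0.052 and 0.068 m and angle between the x axis of ridge_stake and the x axis of stake_block, either way round above 0.3 rad and contact force between ridge_stake and stake_block above 0.3 N), for 0.1 s.
2. turned into line, its foot has dropped to the floor of the mouth (z of ridge_stake in the frame of stake_block below 0.041 m and horizontal distance between ridge_stake and stake_block below 0.012 m and angle between the x axis of ridge_stake and the x axis of stake_block, either way round below 0.25 rad), for 0.1 s.
At the end, for the whole second after the job is handed in: The ridge stake is released, upright (7 deg) and still in the block, ears in the notches (14 deg), foot within 6 mm of the mouth's floor and 12 mm of its middle; the dome and square stakes stand upright (11 deg) within 30 mm of where they began (all of step 2 and z of ridge_stake in the frame of stake_block above 0.03 m and angle between ridge_stake's own z axis and vertical below 0.12 rad and linear speed of ridge_stake below 0.02 m/s and distance of each of dome_stake, flat_stake from where it was at the start of the episode below 0.03 m and angle between each of dome_stake, flat_stake's own z axis and vertical below 0.2 rad); the robot touches nothing.
It fails at once if the ridge stake is pressed or slammed onto the block with more than 60 N (contact force between ridge_stake and stake_block above 60 N).
It fails at once if the dome stake or the square stake is shifted by more than 30 mm (distance of any of dome_stake, flat_stake from where it was at the start of the episode above 0.03 m).
It also fails if it takes over 38 s, if anything falls off the work surface, if the arm or the gripper's body presses on something with over 40 N, if the wrist force passes 120 N, or if a joint passes its speed limit or range.

## Working session

There is one attempt and no reset: what is moved stays moved. The work goes in short steps, Python scripts to look and compute and a tool call to move; the robot and the scene stay as the last step left them, time stands still between calls to the robot, and variables do not carry over. Pictures are saved under pics/ and viewed, and the job is handed in when it is done.

Besides the shell and the picture viewer there is one more tool, called as a command line: name --argument value ..., lists and objects as JSON in quotes. arm_command: Moves the arm, as the interface text tells. Its arguments: {"type":"object","properties":{"steps":{"type":"array"}},"required":["steps"]}

```bash
mkdir -p pics
cat > h.py <<'E'
import numpy as np, cv2
from workcell import bot
from scipy.spatial.transform import Rotation as Ro
def cal(n):
    c=bot.calibration(n); return np.array(c["intrinsics"]),c["k1"],np.array(c["R"]),np.array(c["t"])
def proj(C,X):
    K,k,R,t=C; p=R@np.array(X)+t; s=p[:2]/p[2]; s=s*(1+k*(s@s)); return (K@np.r_[s,1])[:2]
def ray_z(C,uv,z):
    K,k,R,t=C; d=np.linalg.solve(K,np.r_[uv,1])[:2]; s=d.copy()
    for _ in range(20): s=d/(1+k*(s@s))
    o=-R.T@t; v=R.T@np.r_[s,1]; return o+v*(z-o[2])/v[2]
def save(n,im): cv2.imwrite('pics/'+n+'.png',im[...,::-1])
E
python3 - <<'E'
from h import *
s=bot.observe(); print(s)
for c in("scene","side"):
    im=bot.read_camera(c); save(c+'0',im)
    C=cal(c)
    for th in("ridge_stake","stake_block","dome_stake","flat_stake"):
        for f in(bot.pinpoint,):
            for d in f(c,th): print(c,th,np.round(d["centre"],3),round(d["confidence"],2),proj(C,d["centre"]).round())
E
```

```text
{'time_s': 0.0, 'joints': array([-1.12951153,  0.50836494, -0.23746825,  1.5011182 ,  0.12573442,
        1.14888671, -0.15480082]), 'joint_velocities': array([ 0.00109131,  0.00051444,  0.00094946, -0.0007575 , -0.00078118,
        0.00176562,  0.00056922]), 'joint_efforts': array([-3.02833387e-04, -6.20602584e+01, -2.18658261e+00, -2.49647927e+01,
        1.27469189e-02,  1.20918427e-02, -1.97997548e-05]), 'ee_pos': array([0.20587637, 0.58952873, 0.19261599]), 'tool_rot': array([-0.95947841,  1.35099897,  0.95765112]), 'wrist_force': array([ 0.56126206,  0.19781969, -0.18274001]), 'moment': array([ 0.03510953,  0.0364069 , -0.0094369 ]), 'gripper_width': 0.08588853779582085}
scene ridge_stake [ 0.481 -0.112 -0.001] 0.98 [256. 228.]
scene ridge_stake [ 0.476 -0.008 -0.   ] 0.95 [303. 219.]
scene ridge_stake [ 0.342 -0.132  0.005] 0.59 [236. 189.]
scene stake_block [ 0.615  0.236 -0.001] 0.75 [434. 244.]
scene dome_stake [ 0.676 -0.109 -0.001] 0.89 [278. 295.]
scene dome_stake [ 0.657 -0.213  0.   ] 0.69 [221. 296.]
scene flat_stake [ 0.467 -0.319 -0.   ] 0.92 [158. 238.]
side ridge_stake [ 0.478 -0.006  0.003] 0.89 [283. 236.]
side ridge_stake [ 0.48  -0.117 -0.002] 0.74 [296. 207.]
side ridge_stake [ 0.346 -0.131 -0.002] 0.59 [367. 213.]
side stake_block [0.616 0.237 0.   ] 0.83 [134. 325.]
side dome_stake [ 0.675 -0.104  0.   ] 0.89 [201. 196.]
side dome_stake [ 0.658 -0.214  0.   ] 0.69 [228. 175.]
side flat_stake [ 0.466 -0.316  0.002] 0.73 [321. 165.]
```

View pics/scene0.png

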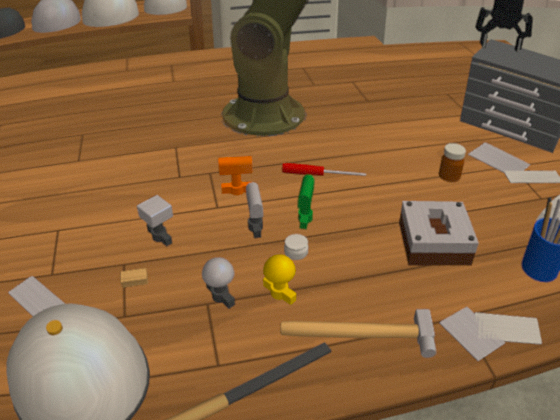

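View pics/side0.png

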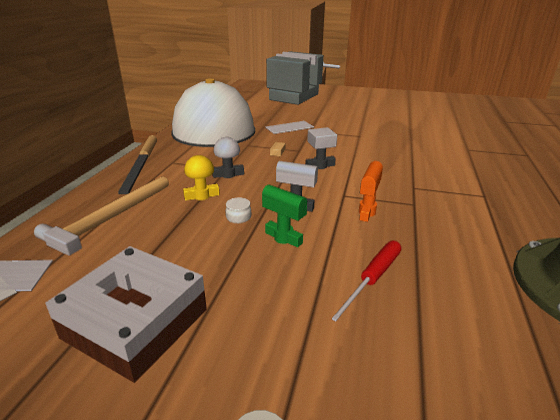

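Run:
```python
import cv2
a=cv2.imread('pics/scene0.png')[130:260,200:340]; b=cv2.imread('pics/scene0.png')[180:290,370:510]
cv2.imwrite('pics/crop0.png',cv2.resize(a,None,fx=4,fy=4,interpolation=2)); cv2.imwrite('pics/crop1.png',cv2.resize(b,None,fx=5,fy=5,interpolation=2))
```

```text
(no output)
```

View pics/crop0.png

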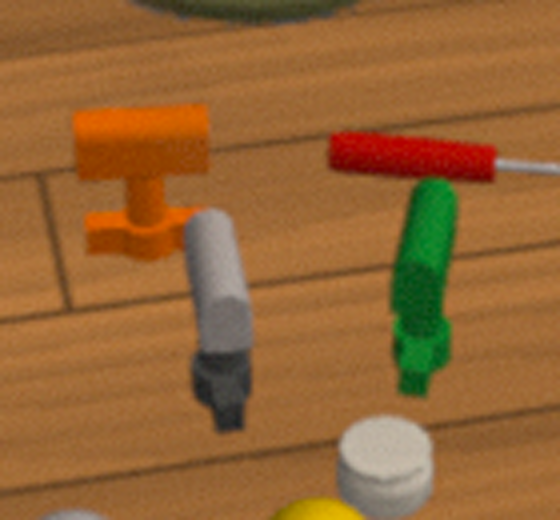

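View pics/crop1.png

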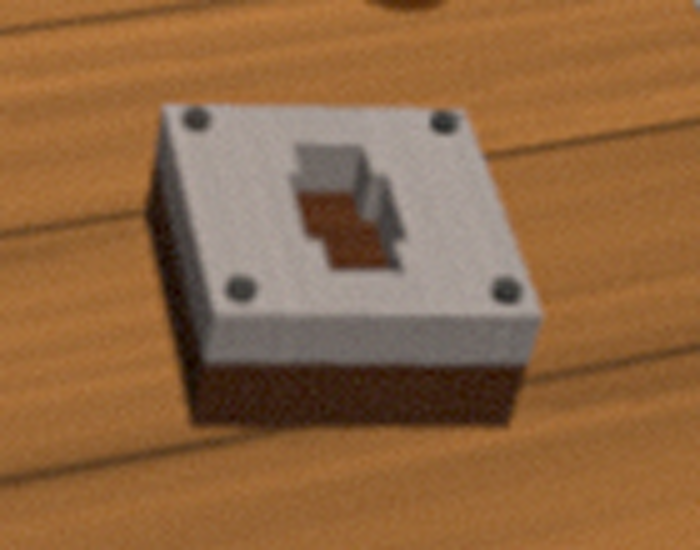

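The scene picture shows three ridge-shaped stakes: grey at (255,210), green at (306,200) and orange at (235,172). The close crop confirms that the grey steel one is meant. The block is at (438,232), with its notches running roughly away from the scene camera. Next I fit poses and yaws to the outlines.

```bash
cat > fit.py <<'E'
from h import *
from scipy.optimize import minimize
def box(lx,ly,z0,z1): return np.array([[a*lx/2,b*ly/2,z] for a in(-1,1) for b in(-1,1) for z in(z0,z1)])
def cyl(r,z0,z1): return np.array([[r*np.cos(a),r*np.sin(a),z] for a in np.linspace(0,6.28,24) for z in(z0,z1)])
top=np.array([[a*.037,.013*np.cos(b),.079+.013*np.sin(b)] for a in(-1,1) for b in np.linspace(0,np.pi,12)])
RIDGE=[np.vstack([box(.074,.026,.055,.079),top]),cyl(.011,.02,.055),cyl(.016,0,.02),box(.070,.016,0,.02)]
BLOCK=[box(.13,.13,0,.06)]
def mask(C,parts,p,S=4):
    m=np.zeros((420*S,560*S),np.uint8); R=Ro.from_euler('z',p[2]).as_matrix()
    for P in parts:
        uv=np.array([proj(C,R@q+[p[0],p[1],p[3] if len(p)>3 else 0]) for q in P])
        cv2.fillConvexPoly(m,cv2.convexHull(((uv+.5)*S).astype(np.int32)),1)
    return cv2.resize(m.astype(np.float32),(560,420),interpolation=cv2.INTER_AREA)
def fit(parts,obs,p0,yaws,fixxy=False):
    best=None
    def cost(p): 
        c=0
        for C,M in obs:
            m=mask(C,parts,p); c+=np.abs(m-M).sum()/M.sum()
        return c
    ys=sorted(yaws,key=lambda y:cost([*p0[:2],y]))[:2]
    for y in ys:
        r=minimize(lambda q:cost([q[0]/100,q[1]/100,q[2]/5]),[p0[0]*100,p0[1]*100,y*5],method='Nelder-Mead',options=dict(initial_simplex=np.array([[p0[0]*100,p0[1]*100,y*5]]*4)+np.vstack([np.zeros(3),np.eye(3)*[.6,.6,.8]]),maxiter=90))
        if best is None or r.fun<best[1]: best=(r.x/[100,100,5],r.fun)
    return best
E
cat > run1.py <<'E'
from fit import *
O={'ridge_stake':[], 'stake_block':[]}
for c in('scene','side'):
    bot.read_camera(c); C=cal(c)
    for th,p in(('ridge_stake',(.48,-.114,.04)),('stake_block',(.615,.236,.03))):
        l=bot.outline_of(c,th); uv=proj(C,p)
        def dist(d):
            v,u=np.nonzero(d['pixels']); return np.hypot(u.mean()-uv[0],v.mean()-uv[1])
        d=min(l,key=dist); print(c,th,dist(d),d['confidence'],d['pixels'].sum())
        O[th].append((C,d['pixels'].astype(np.float32)))
np.savez('masks.npz',**{k+str(i):v[i][1] for k,v in O.items() for i in range(2)})
for th,P,p0,n in(('ridge_stake',RIDGE,(.48,-.114),180),('stake_block',BLOCK,(.615,.236),90)):
    ys=np.deg2rad(np.arange(0,n,12))
    for o in (O[th],O[th][:1],O[th][1:]):
        print(th,fit(P,o,p0,ys))
E
python3 run1.py
```

```text
scene ridge_stake 3.6807077184563277 0.84 716
scene stake_block 0.2272788320312733 0.64 4582
side ridge_stake 11.300722314072498 0.73 1137
side stake_block 4.032001410589434 0.78 13368
ridge_stake (array([ 0.48033424, -0.11469768,  3.05964341]), np.float64(0.5175595283508301))
ridge_stake (array([ 0.47742334, -0.11442496,  3.06728438]), np.float64(0.0549057275056839))
ridge_stake (array([ 0.48111335, -0.11787401, -0.11220671]), np.float64(0.4229881167411804))
stake_block (array([0.61406654, 0.23450088, 1.32583624]), np.float64(0.058697350323200226))
stake_block (array([0.61137821, 0.23624267, 1.34625547]), np.float64(0.024225229397416115))
stake_block (array([0.61545994, 0.23392169, 1.3265659 ]), np.float64(0.011211475357413292))
```

Run:
```python
from fit import *
mouth=np.array([[-.04,-.015],[-.021,-.015],[-.021,-.021],[.021,-.021],[.021,-.015],[.04,-.015],[.04,.015],[.021,.015],[.021,.021],[-.021,.021],[-.021,.015],[-.04,.015]])
out=[]
for c,w in(('scene',(370,180)),('side',(40,235))):
    C=cal(c); im=cv2.imread(f'pics/{c}0.png'); S=4
    x,y=w; a=cv2.resize(im[y:y+145,x:x+180],None,fx=S,fy=S,interpolation=2)
    def line(P,p,col):
        R=Ro.from_euler('z',p[2]).as_matrix()
        uv=np.array([proj(C,R@np.r_[q,.06]+[p[0],p[1],0]) for q in P]); uv=((uv+.5-[x,y])*S).astype(int)
        cv2.polylines(a,[uv],True,col,1)
    line(mouth,(.614,.235,1.33-np.pi/2),(0,255,0))
    line(np.array([[-.065,-.065],[.065,-.065],[.065,.065],[-.065,.065]]),(.614,.235,1.33),(255,0,0))
    cv2.imwrite(f'pics/ov_{c}.png',a)
```

```text
(no output)
```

View pics/ov_scene.png

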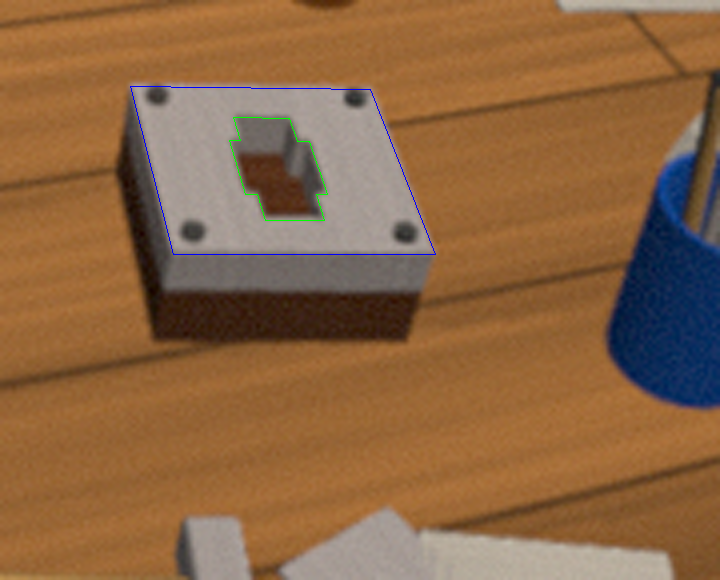

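View pics/ov_side.png

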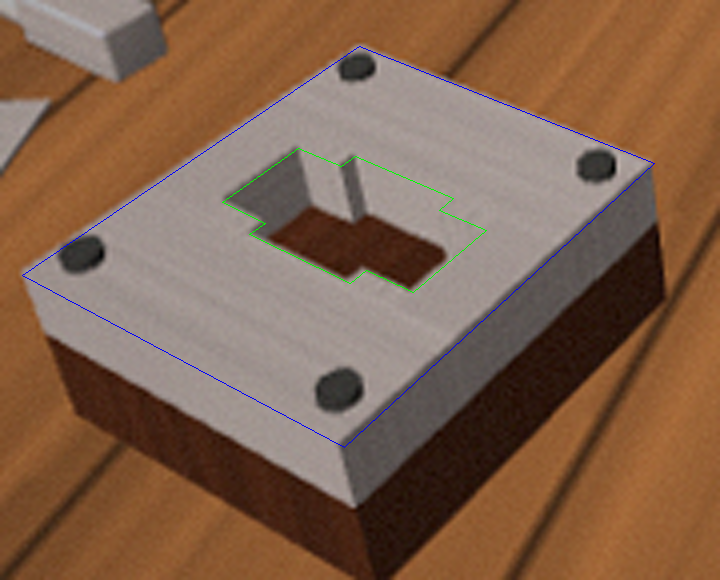

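```bash
cat > st.py <<'E'
from h import *
import sys
def wrap(a): return (a+np.pi)%(2*np.pi)-np.pi
def info(tx=None,ty=None,tz=None,yaw=None):
    s=bot.observe(); R=Ro.from_rotvec(s['tool_rot']).as_matrix(); p=s['ee_pos']
    zy=np.arctan2(R[1,2],R[0,2])
    print('t',round(s['time_s'],2),'p',p.round(4),'down',R[:,0].round(3),'zyaw',zy.round(3),'q',s['joints'].round(2),'F',s['wrist_force'].round(1),'M',s['moment'].round(2),'w',round(s['gripper_width'],4))
    print('R y',R[:,1].round(3),'z',R[:,2].round(3))
    if tx is not None:
        print('delta tool',(R.T@(np.array([tx,ty,tz])-p)).round(4))
    if yaw is not None:  # stake yaw -> z yaw = yaw+-pi/2 ; +twist about tool x (down) reduces yaw
        for k in(-1,1): print('twist',round(-wrap(yaw+k*np.pi/2-zy),3))
if __name__=='__main__': info(*map(float,sys.argv[1:]))
E
python3 st.py .479 -.1145 .193 -.078
```

```text
t 0.8 p [0.206  0.5901 0.1935] down [ 0.  0. -1.] zyaw 1.235 q [-1.13  0.51 -0.24  1.5   0.13  1.15 -0.15] F [ 0.3 -0.5 -0.2] M [ 0.04 -0.03 -0.04] w 0.0855
R y [-0.944  0.33  -0.   ] z [0.33  0.944 0.   ]
delta tool [ 5.000e-04 -4.900e-01 -5.753e-01]
twist 2.884
twist -0.258
```

arm_command --steps '[{"dy": -0.371, "dz": -0.231, "twist": -0.25, "gripper": 0}, {"dy": -0.371, "dz": -0.231, "twist": -0.25, "gripper": 0}, {"dy": -0.371, "dz": -0.231, "twist": -0.25, "gripper": 0}, {"dy": -0.371, "dz": -0.231, "twist": -0.25, "gripper": 0}, {"dy": -0.371, "dz": -0.231, "twist": -0.25, "gripper": 0}]'

```text
invalid input at $.steps[0]: expected keys dx, dy, dz, twist, gripper
```

```bash
python3 st.py .479 -.1145 .193 -.078
```

```text
t 0.8 p [0.206  0.5901 0.1935] down [ 0.  0. -1.] zyaw 1.235 q [-1.13  0.51 -0.24  1.5   0.13  1.15 -0.15] F [ 0.3 -0.5 -0.2] M [ 0.04 -0.03 -0.04] w 0.0855
R y [-0.944  0.33  -0.   ] z [0.33  0.944 0.   ]
delta tool [ 5.000e-04 -4.900e-01 -5.753e-01]
twist 2.884
twist -0.258
```

arm_command --steps '[{"dx": 0, "dy": -0.371, "dz": -0.231, "twist": -0.25, "gripper": 0}, {"dx": 0, "dy": -0.371, "dz": -0.231, "twist": -0.25, "gripper": 0}, {"dx": 0, "dy": -0.371, "dz": -0.231, "twist": -0.25, "gripper": 0}, {"dx": 0, "dy": -0.371, "dz": -0.231, "twist": -0.25, "gripper": 0}, {"dx": 0, "dy": -0.371, "dz": -0.231, "twist": -0.25, "gripper": 0}]'

```text
time_s: 1.22
ee_pos: [0.3376, 0.4262, 0.1936]
tool_rot: [-1.146, 1.248, 1.146]
wrist_force: [1.0, 1.4, 0.7]
gripper_width: 0.0854
```

```bash
python3 st.py .479 -.1145 .193 -.078
```

```text
t 1.22 p [0.3376 0.4262 0.1936] down [ 0.  0. -1.] zyaw 1.485 q [-0.75  0.38 -0.28  1.72  0.12  1.06  0.41] F [1.  1.4 0.7] M [ 0.05 -0.05  0.01] w 0.0854
R y [-0.996  0.085 -0.   ] z [0.085 0.996 0.   ]
delta tool [ 5.000e-04 -1.870e-01 -5.267e-01]
twist 3.134
twist -0.008
```

arm_command --steps '[{"dx": 0, "dy": -0.187, "dz": -0.527, "twist": -0.008, "gripper": 0}, {"dx": 0, "dy": -0.187, "dz": -0.527, "twist": -0.008, "gripper": 0}, {"dx": 0, "dy": -0.187, "dz": -0.527, "twist": -0.008, "gripper": 0}, {"dx": 0, "dy": -0.187, "dz": -0.527, "twist": -0.008, "gripper": 0}, {"dx": 0, "dy": -0.187, "dz": -0.527, "twist": -0.008, "gripper": 0}]'

```text
time_s: 1.63
ee_pos: [0.3895, 0.2243, 0.1937]
tool_rot: [-1.152, 1.244, 1.151]
wrist_force: [0.8, -1.0, 0.4]
gripper_width: 0.0853
```

```bash
python3 st.py .479 -.1145 .193 -.078
```

```text
t 1.63 p [0.3895 0.2243 0.1937] down [ 0.001  0.    -1.   ] zyaw 1.493 q [-0.39  0.24 -0.23  1.94  0.07  0.98  0.84] F [ 0.8 -1.   0.4] M [-0.02 -0.09 -0.02] w 0.0853
R y [-0.997  0.078 -0.001] z [0.078 0.997 0.   ]
delta tool [ 0.0007 -0.1156 -0.3308]
twist -3.141
twist 0.0
```

arm_command --steps '[{"dx": 0, "dy": -0.116, "dz": -0.331, "twist": 0, "gripper": 0}, {"dx": 0, "dy": -0.116, "dz": -0.331, "twist": 0, "gripper": 0}, {"dx": 0, "dy": -0.116, "dz": -0.331, "twist": 0, "gripper": 0}, {"dx": 0, "dy": -0.116, "dz": -0.331, "twist": 0, "gripper": 0}, {"dx": 0, "dy": -0.116, "dz": -0.331, "twist": 0, "gripper": 0}]'

```text
time_s: 2.05
ee_pos: [0.4429, 0.0228, 0.1939]
tool_rot: [-1.152, 1.244, 1.151]
wrist_force: [0.5, 0.5, 0.3]
gripper_width: 0.0855
```

```bash
python3 st.py .479 -.1145 .193 -.078
```

```text
t 2.05 p [0.4429 0.0228 0.1939] down [ 0.001  0.    -1.   ] zyaw 1.493 q [-0.02  0.22 -0.11  1.95  0.03  0.97  1.35] F [0.5 0.5 0.3] M [ 0.02 -0.06 -0.04] w 0.0855
R y [-0.997  0.078 -0.001] z [0.078 0.997 0.   ]
delta tool [ 0.001  -0.0467 -0.1341]
twist -3.141
twist 0.0
```

arm_command --steps '[{"dx": 0, "dy": -0.047, "dz": -0.134, "twist": 0, "gripper": 0}, {"dx": 0, "dy": -0.047, "dz": -0.134, "twist": 0, "gripper": 0}, {"dx": 0, "dy": -0.047, "dz": -0.134, "twist": 0, "gripper": 0}, {"dx": 0, "dy": -0.047, "dz": -0.134, "twist": 0, "gripper": 0}, {"dx": 0, "dy": -0.047, "dz": -0.134, "twist": 0, "gripper": 0}]'

```text
time_s: 2.47
ee_pos: [0.4796, -0.1179, 0.1934]
tool_rot: [-1.148, 1.249, 1.145]
wrist_force: [-1.1, 0.1, -0.3]
gripper_width: 0.0854
```

```bash
python3 st.py .479 -.1145 .193 -.078
python3 - <<'E'
from fit import *
C=cal('wrist'); im=bot.read_camera('wrist'); save('w0',im)
for d in bot.pinpoint('wrist','ridge_stake'): print(d['centre'],d['confidence'])
for d in bot.outline_of('wrist','ridge_stake'):
    v,u=np.nonzero(d['pixels']); print('mask',u.mean(),v.mean(),d['pixels'].sum(),d['confidence'],proj(C,(.479,-.1145,.09)))
E
```

```text
t 2.47 p [ 0.4796 -0.1179  0.1934] down [ 0.001 -0.002 -1.   ] zyaw 1.486 q [ 0.21  0.3  -0.03  1.84  0.01  1.    1.66] F [-1.1  0.1 -0.3] M [-0.03  0.05  0.02] w 0.0854
R y [-0.996  0.085 -0.001] z [ 0.085  0.996 -0.002]
delta tool [0.0004 0.0009 0.0033]
twist 3.134
twist -0.007
[0.4746, -0.0064, 0.0011] 0.89
[0.478, -0.1159, -0.0021] 0.88
mask 251.7308510638298 47.037234042553195 3760 0.9 [285.05733564 193.93808378]
mask 284.7404021937843 191.34826325411333 2188 0.82 [285.05733564 193.93808378]
mask 389.0307861462342 176.85486531061022 3638 0.81 [285.05733564 193.93808378]
```

View pics/w0.png

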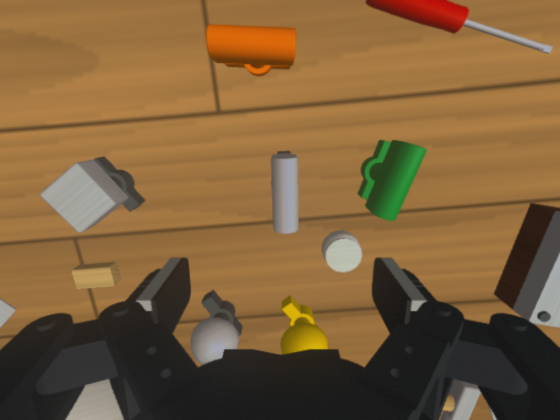

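The wrist view shows the grey bar at (285,192), with green at (397,180) and orange at (252,47). The fingers straddle the grey bar's column. I refine its pose from this view.

```bash
python3 - <<'E'
from fit import *
C=cal('wrist'); bot.read_camera('wrist')
l=bot.outline_of('wrist','ridge_stake')
d=min(l,key=lambda d:np.hypot(np.nonzero(d['pixels'])[1].mean()-285,np.nonzero(d['pixels'])[0].mean()-192))
M=d['pixels'].astype(np.float32)
a=np.load('masks.npz')['ridge_stake0']
print(fit(RIDGE,[(C,M)],(.479,-.1145),[-.15,-.08,0]))
print(fit(RIDGE,[(C,M),(cal('scene'),a)],(.479,-.1145),[-.15,-.08,0]))
E
python3 st.py
```

```text
(array([ 0.48130605, -0.11506274, -0.08746493]), np.float64(0.05469870939850807))
(array([ 0.48028487, -0.11490974, -0.07606067]), np.float64(0.13627980649471283))
t 2.72 p [ 0.479  -0.1107  0.1936] down [ 0.     0.001 -1.   ] zyaw 1.495 q [ 0.21  0.3  -0.04  1.84  0.01  1.    1.66] F [0.4 0.5 0.3] M [ 0.01 -0.   -0.02] w 0.0856
R y [-0.997  0.075  0.   ] z [0.075 0.997 0.001]
```

arm_command --steps '[{"dx": 0.03, "dy": -0.001, "dz": -0.001, "twist": 0.005, "gripper": 0}, {"dx": 0.06, "dy": -0.001, "dz": -0.001, "twist": 0.005, "gripper": 0}, {"dx": 0.08, "dy": -0.001, "dz": -0.001, "twist": 0.005, "gripper": 0}, {"dx": 0.085, "dy": -0.001, "dz": -0.001, "twist": 0.005, "gripper": 0}, {"dx": 0.085, "dy": -0.001, "dz": -0.001, "twist": 0.005, "gripper": 0}]'

```text
time_s: 3.13
ee_pos: [0.4791, -0.1121, 0.1076]
tool_rot: [-1.148, 1.248, 1.152]
wrist_force: [-0.6, -1.0, 1.2]
gripper_width: 0.0854
```

```bash
python3 st.py .480 -.115 .047 -.078
python3 - <<'E'
from h import *
im=bot.read_camera('scene'); save('s1',cv2.resize(im[110:310,130:400],None,fx=2.9,fy=2.9))
E
python3 st.py .480 -.115 .047 -.078
```

```text
t 3.13 p [ 0.4791 -0.1121  0.1076] down [-0.003  0.001 -1.   ] zyaw 1.49 q [ 0.21  0.4  -0.04  1.96  0.02  0.78  1.65] F [-0.6 -1.   1.2] M [ 0.02 -0.05  0.02] w 0.0854
R y [-0.997  0.081  0.003] z [0.081 0.997 0.001]
delta tool [ 0.0606 -0.0013 -0.0029]
twist 3.139
twist -0.003
t 3.18 p [ 0.4801 -0.1125  0.1088] down [-0.001  0.    -1.   ] zyaw 1.49 q [ 0.21  0.4  -0.04  1.96  0.02  0.78  1.65] F [ 0.7 -0.3  0.9] M [-0.03 -0.01  0.01] w 0.0855
R y [-0.997  0.081  0.001] z [0.081 0.997 0.   ]
delta tool [ 0.0618 -0.0002 -0.0025]
twist 3.138
twist -0.003
```

View pics/s1.png

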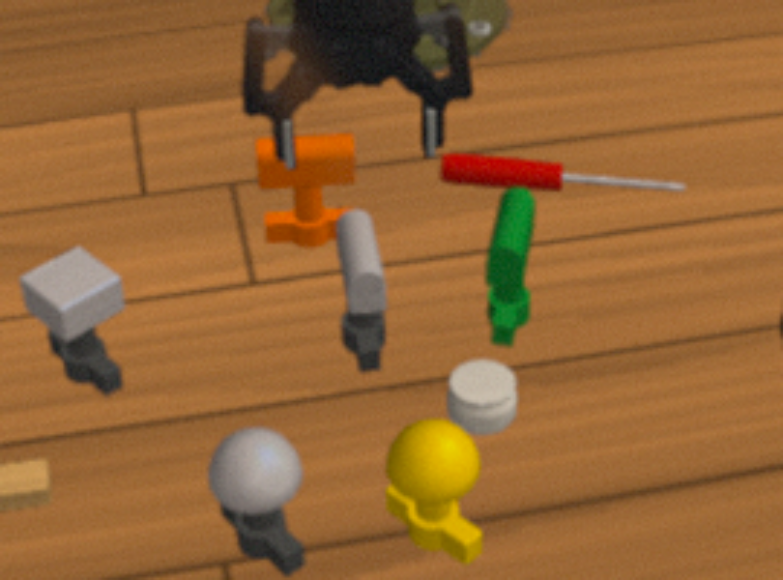

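Run:
```python
from h import *
C=cal('scene'); print(proj(C,(.48,-.1125,.12)),proj(C,(.48,-.115,.09)))
```

```text
[254.24546055 181.2465567 ] [253.48976262 193.60851777]
```

arm_command --steps '[{"dx": 0.025, "dy": 0, "dz": -0.002, "twist": 0, "gripper": 0}, {"dx": 0.045, "dy": 0, "dz": -0.002, "twist": 0, "gripper": 0}, {"dx": 0.06, "dy": 0, "dz": -0.002, "twist": 0, "gripper": 0}, {"dx": 0.061, "dy": 0, "dz": -0.002, "twist": 0, "gripper": 0}, {"dx": 0.061, "dy": 0, "dz": -0.002, "twist": 0, "gripper": 0}]'

```text
time_s: 3.6
ee_pos: [0.4804, -0.1152, 0.0483]
tool_rot: [-1.149, 1.247, 1.148]
wrist_force: [0.7, -0.1, 0.3]
gripper_width: 0.0853
```

```bash
python3 st.py .480 -.115 .047 -.078
python3 - <<'E'
from h import *
im=bot.read_camera('scene'); save('s2',cv2.resize(im[130:280,180:360],None,fx=4,fy=4))
E
```

```text
t 3.6 p [ 0.4804 -0.1152  0.0483] down [ 0.001 -0.    -1.   ] zyaw 1.489 q [ 0.21  0.49 -0.03  2.03  0.03  0.63  1.65] F [ 0.7 -0.1  0.3] M [ 0.01 -0.02  0.01] w 0.0853
R y [-0.997  0.082 -0.001] z [0.082 0.997 0.   ]
delta tool [0.0013 0.0004 0.0002]
twist 3.137
twist -0.004
```

View pics/s2.png

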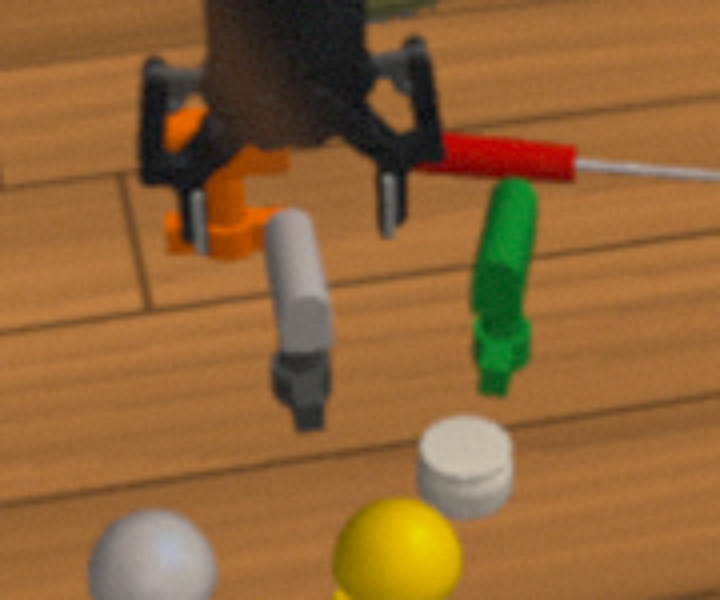

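Run:
```python
from h import *
s=bot.observe(); R=Ro.from_rotvec(s['tool_rot']).as_matrix(); p=s['ee_pos']
C=cal('wrist')
cam=-C[2].T@C[3]; print('cam in tool',R.T@(cam-p),'cam fwd in tool',R.T@C[2].T[:,2])
for b in(0,.013,.019,.032,.05):
    print(b,[proj(C,p-R[:,0]*b+R[:,2]*z).round() for z in(-.043,0,.043)],[proj(cal(c),p-R[:,0]*b+R[:,2]*z).round() for z in(-.043,.043) for c in('scene','side')])
im=bot.read_camera('wrist'); save('w2',im); im=bot.read_camera('side'); save('d2',cv2.resize(im[100:300,180:420],None,fx=3,fy=3))
```

```text
cam in tool [-0.1803693   0.06866554 -0.00029951] cam fwd in tool [ 9.61324462e-01 -2.75417597e-01 -6.51970382e-04]
0 [array([213., 234.]), array([281., 234.]), array([350., 234.])] [array([233., 212.]), array([303., 175.]), array([275., 208.]), array([289., 194.])]
0.013 [array([208., 242.]), array([282., 242.]), array([355., 242.])] [array([233., 207.]), array([303., 169.]), array([275., 203.]), array([289., 188.])]
0.019 [array([206., 246.]), array([282., 246.]), array([357., 246.])] [array([233., 204.]), array([303., 166.]), array([275., 201.]), array([289., 185.])]
0.032 [array([200., 256.]), array([282., 255.]), array([363., 256.])] [array([232., 199.]), array([303., 160.]), array([275., 196.]), array([290., 178.])]
0.05 [array([190., 272.]), array([282., 272.]), array([373., 272.])] [array([232., 192.]), array([304., 151.]), array([275., 188.]), array([290., 169.])]
```

View pics/w2.png

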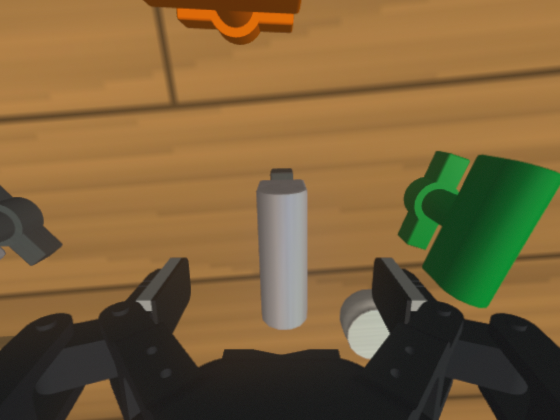

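View pics/d2.png

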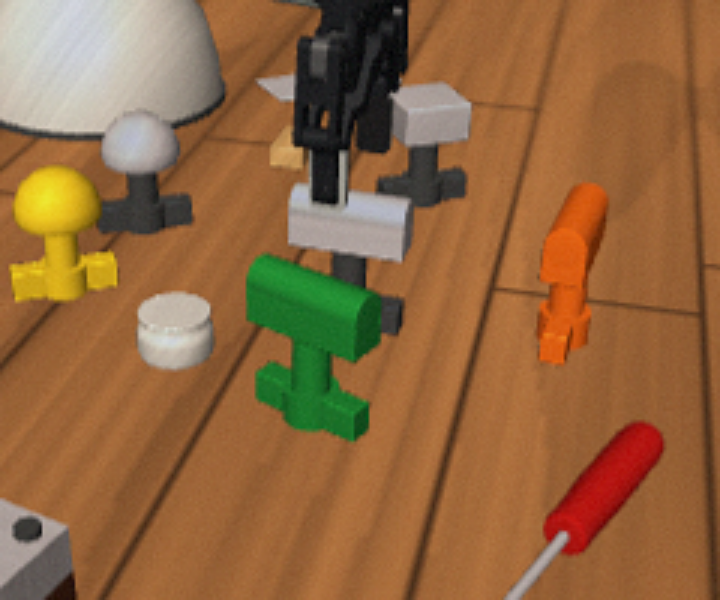

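The cameras agree that the open fingertips are about 45 mm behind the reported TCP, more than the stated 13 mm. I'll raise the gripper and half close it to see where the tips come.

arm_command --steps '[{"dx": -0.03, "dy": 0, "dz": 0, "twist": 0, "gripper": 0}, {"dx": -0.05, "dy": 0, "dz": 0, "twist": 0, "gripper": 0.66}, {"dx": -0.05, "dy": 0, "dz": 0, "twist": 0, "gripper": 0.66}, {"dx": -0.05, "dy": 0, "dz": 0, "twist": 0, "gripper": 0.66}, {"dx": -0.05, "dy": 0, "dz": 0, "twist": 0, "gripper": 0.66}]'

```text
time_s: 4.17
ee_pos: [0.4799, -0.1154, 0.0979]
tool_rot: [-1.149, 1.247, 1.147]
wrist_force: [0.4, 0.5, -0.3]
gripper_width: 0.0387
```

```bash
cat > tips.py <<'E'
from h import *
import sys
n=sys.argv[1]; ims={c:bot.read_camera(c) for c in('wrist','scene','side')}
s=bot.observe(); R=Ro.from_rotvec(s['tool_rot']).as_matrix(); p=s['ee_pos']; w=s['gripper_width']/2
print(s['time_s'],p,w*2)
out=[]
for c,(cx,cy) in(('wrist',(281,250)),('scene',None),('side',None)) if 0 else (('wrist',(281,250)),('scene',(0,0)),('side',(0,0))):
    C=cal(c); im=ims[c].copy(); S=4
    u=proj(C,p-R[:,0]*.03); x=int(np.clip(u[0]-65,0,430)); y=int(np.clip(u[1]-70,0,280))
    if c=='wrist': S=2; x,y=151,150; a=cv2.resize(im[y:y+260,x:x+260],None,fx=2,fy=2)
    else: a=cv2.resize(im[y:y+130,x:x+130],None,fx=4,fy=4)
    for b,col in((0,(255,0,0)),(.019,(0,255,0)),(.032,(0,255,255)),(.05,(255,0,255))):
        for z in(-w,w):
            q=(proj(C,p-R[:,0]*b+R[:,2]*z)+.5-[x,y])*S; cv2.circle(a,tuple(int(v) for v in q),3,col,-1)
    save(f'{n}_{c}',a); out.append(cv2.resize(a,(266,266)))
save(n,np.hstack(out))
E
python3 tips.py t3
```

```text
4.3167 [ 0.47931874 -0.11533074  0.09691318] 0.029013656350064046
```

View pics/t3_scene.png

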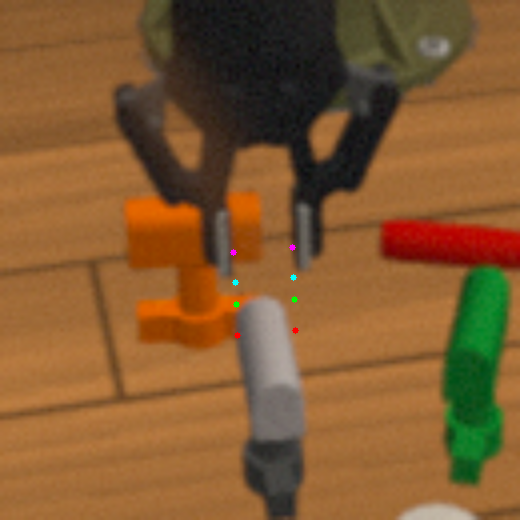

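View pics/t3_side.png

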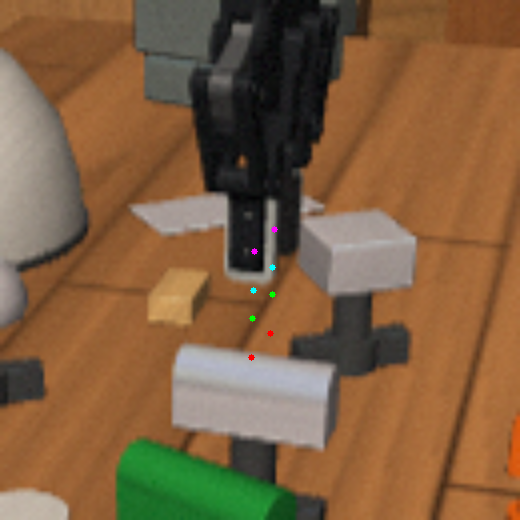

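View pics/t3_wrist.png

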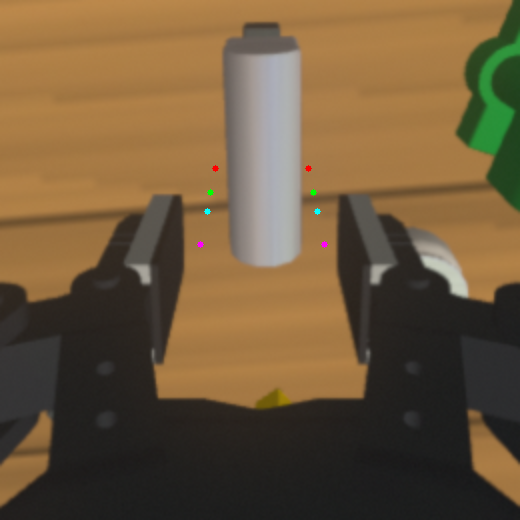

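```bash
python3 tips.py t4
```

```text
4.4667 [ 0.47946135 -0.11538798  0.09691788] 0.02891247584487855
```

View pics/t4_scene.png

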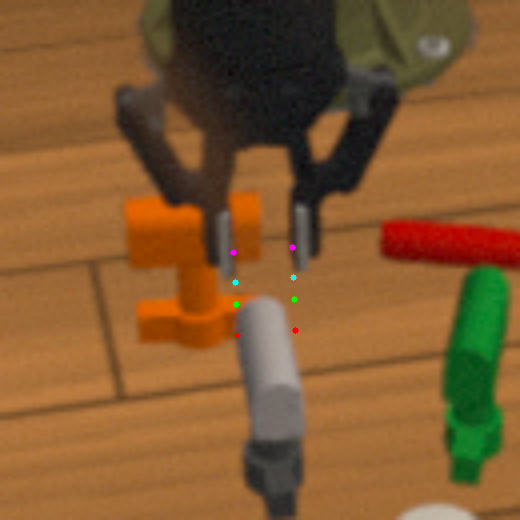

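View pics/t4_side.png

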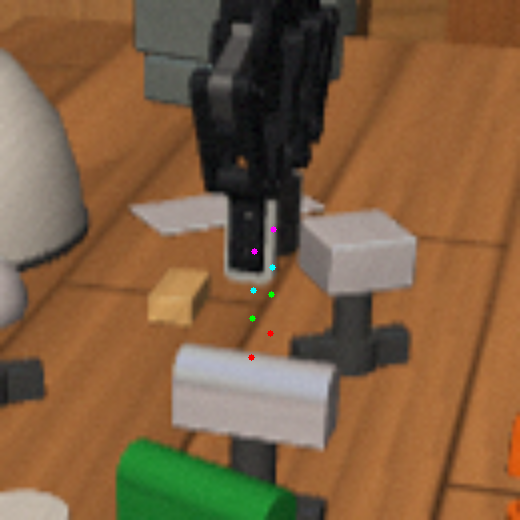

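View pics/t4_wrist.png

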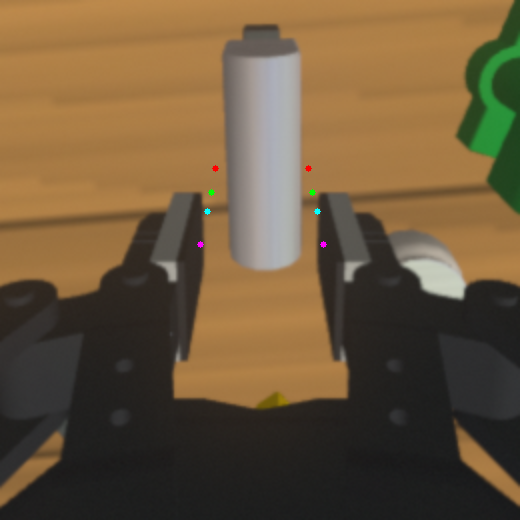

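The tips sit about 40 mm behind the reported TCP near the grip opening, and about 55 mm behind it when open. I'll open and descend further than the nominal height, checking by camera.

arm_command --steps '[{"dx": 0, "dy": 0, "dz": 0, "twist": 0, "gripper": 0}, {"dx": 0, "dy": 0, "dz": 0, "twist": 0, "gripper": 0}, {"dx": 0, "dy": 0, "dz": 0, "twist": 0, "gripper": 0}, {"dx": 0.02, "dy": 0, "dz": 0, "twist": 0, "gripper": 0}, {"dx": 0.045, "dy": 0, "dz": 0, "twist": 0, "gripper": 0}]'

```text
time_s: 4.88
ee_pos: [0.4816, -0.1159, 0.0535]
tool_rot: [-1.151, 1.244, 1.144]
wrist_force: [0.4, -0.2, -0.3]
gripper_width: 0.0851
```

arm_command --steps '[{"dx": 0.015, "dy": 0, "dz": 0, "twist": 0, "gripper": 0}, {"dx": 0.025, "dy": 0, "dz": 0, "twist": 0, "gripper": 0}, {"dx": 0.03, "dy": 0, "dz": 0, "twist": 0, "gripper": 0}, {"dx": 0.03, "dy": 0, "dz": 0, "twist": 0, "gripper": 0}, {"dx": 0.03, "dy": 0, "dz": 0, "twist": 0, "gripper": 0}]'

```text
time_s: 5.3
ee_pos: [0.48, -0.1155, 0.0227]
tool_rot: [-1.148, 1.247, 1.148]
wrist_force: [0.0, -1.1, 0.4]
gripper_width: 0.0857
```

```bash
python3 st.py .480 -.115 .02 -.078;python3 tips.py t5
```

```text
t 5.3 p [ 0.48   -0.1155  0.0227] down [-0. -0. -1.] zyaw 1.488 q [ 0.21  0.53 -0.03  2.06  0.03  0.56  1.64] F [ 0.  -1.1  0.4] M [-0.05  0.01  0.01] w 0.0857
R y [-0.997  0.083  0.   ] z [ 0.083  0.997 -0.   ]
delta tool [0.0027 0.0001 0.0005]
twist 3.137
twist -0.005
5.45 [ 0.48041749 -0.11556794  0.02323263] 0.08550669342856103
```

View pics/t5_scene.png

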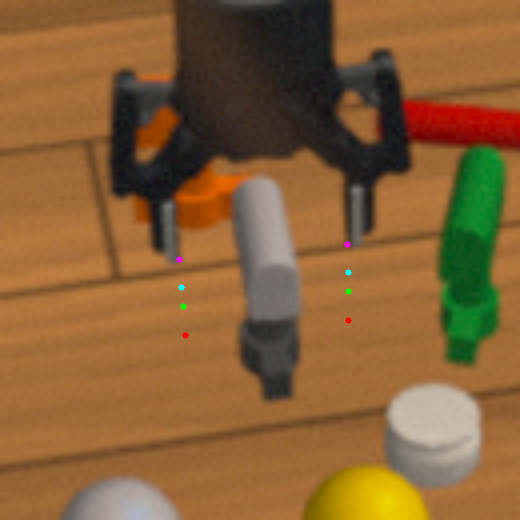

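View pics/t5_side.png

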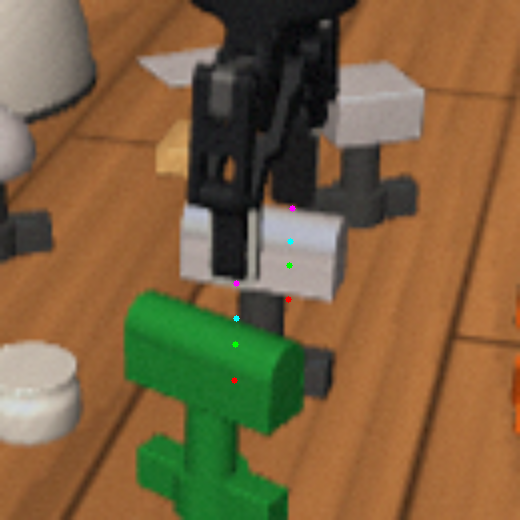

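View pics/t5_wrist.png

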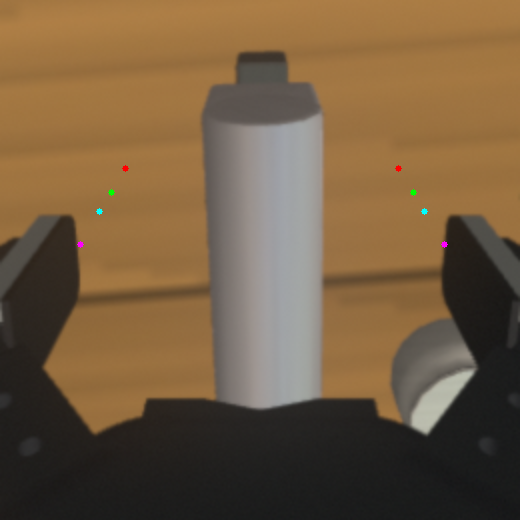

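The wrist view shows the bar at columns 205–322, centred between the pads at 79 and 443. The open tips stand about 14 mm below the bar's top. I'll go 8 mm lower and close.

arm_command --steps '[{"dx": 0.008, "dy": 0, "dz": 0, "twist": 0, "gripper": 0}, {"dx": 0.008, "dy": 0, "dz": 0, "twist": 0, "gripper": 0.4}, {"dx": 0.008, "dy": 0, "dz": 0, "twist": 0, "gripper": 0.6}, {"dx": 0.008, "dy": 0, "dz": 0, "twist": 0, "gripper": 0.9}, {"dx": 0.008, "dy": 0, "dz": 0, "twist": 0, "gripper": 0.9}]'

```text
time_s: 5.87
ee_pos: [0.4799, -0.1154, 0.0145]
tool_rot: [-1.148, 1.247, 1.148]
wrist_force: [0.2, 0.1, -0.8]
gripper_width: 0.0386
```

arm_command --steps '[{"dx": 0, "dy": 0, "dz": 0, "twist": 0, "gripper": 0.9}, {"dx": 0, "dy": 0, "dz": 0, "twist": 0, "gripper": 0.9}, {"dx": 0, "dy": 0, "dz": 0, "twist": 0, "gripper": 0.9}, {"dx": 0, "dy": 0, "dz": 0, "twist": 0, "gripper": 0.9}, {"dx": 0, "dy": 0, "dz": 0, "twist": 0, "gripper": 0.9}]'

```text
time_s: 6.28
ee_pos: [0.4801, -0.1153, 0.0147]
tool_rot: [-1.148, 1.247, 1.148]
wrist_force: [0.3, 1.5, 4.6]
gripper_width: 0.0253
```

```bash
python3 st.py;python3 tips.py t6
```

```text
t 6.28 p [ 0.4801 -0.1153  0.0147] down [ 0.  0. -1.] zyaw 1.488 q [ 0.21  0.54 -0.03  2.06  0.03  0.54  1.64] F [0.3 1.5 4.6] M [ 0.33  0.01 -0.02] w 0.0253
R y [-0.997  0.083 -0.   ] z [0.083 0.997 0.   ]
6.4333 [ 0.4800923  -0.11534141  0.01470454] 0.025087646785573143
```

View pics/t6_side.png

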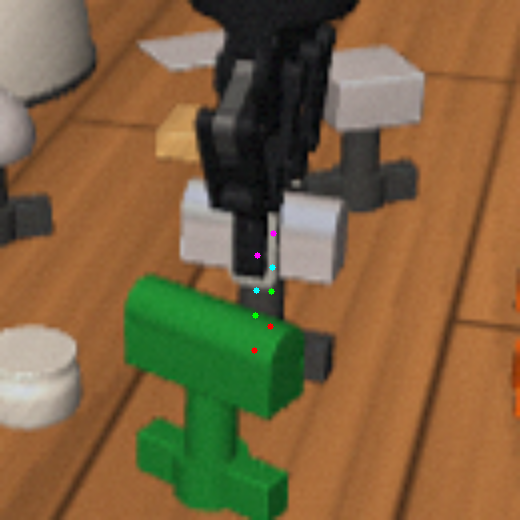

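View pics/t6_scene.png

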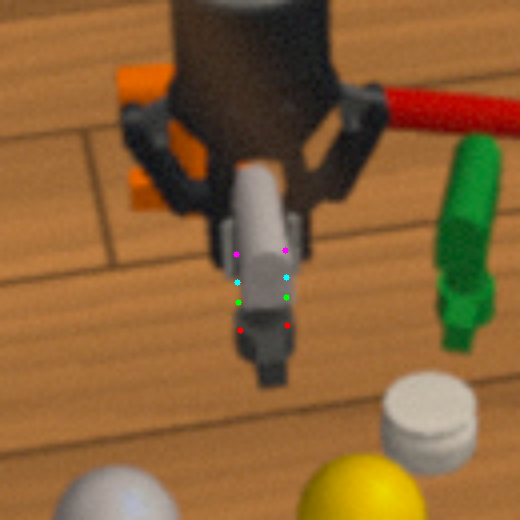

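The grip is on the bar: opening 25.3 mm, pads across the flats, body clear. Lifting now.

arm_command --steps '[{"dx": -0.015, "dy": 0, "dz": 0, "twist": 0, "gripper": 0.9}, {"dx": -0.045, "dy": 0, "dz": 0, "twist": 0, "gripper": 0.9}, {"dx": -0.08, "dy": 0, "dz": 0, "twist": 0, "gripper": 0.9}, {"dx": -0.115, "dy": 0, "dz": 0, "twist": 0, "gripper": 0.9}, {"dx": -0.14, "dy": 0, "dz": 0, "twist": 0, "gripper": 0.9}]'

```text
time_s: 6.85
ee_pos: [0.4794, -0.1158, 0.1564]
tool_rot: [-1.148, 1.248, 1.148]
wrist_force: [1.1, -0.4, -6.1]
gripper_width: 0.0248
```

```bash
python3 st.py .614 .235 .155 .545;python3 tips.py t7
```

```text
t 6.85 p [ 0.4794 -0.1158  0.1564] down [-0. -0. -1.] zyaw 1.487 q [ 0.21  0.34 -0.04  1.9   0.02  0.91  1.66] F [ 1.1 -0.4 -6.1] M [ 0.02 -0.09  0.01] w 0.0248
R y [-0.997  0.083  0.   ] z [ 0.083  0.997 -0.   ]
delta tool [ 0.0012 -0.105   0.3608]
twist 2.513
twist -0.628
7.0 [ 0.48024783 -0.1159289   0.15534936] 0.025235813583326657
```

View pics/t7.png

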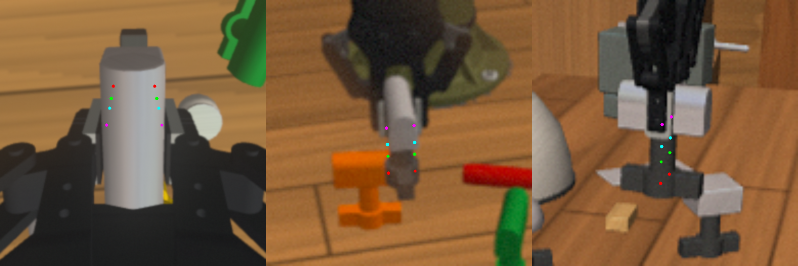

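The stake hangs straight in the grip. The wrist force of −6 N matches 0.6 kg. Travelling to above the block.

arm_command --steps '[{"dx": 0, "dy": -0.006, "dz": 0.02, "twist": -0.06, "gripper": 0.9}, {"dx": 0, "dy": -0.016, "dz": 0.055, "twist": -0.15, "gripper": 0.9}, {"dx": 0, "dy": -0.026, "dz": 0.09, "twist": -0.24, "gripper": 0.9}, {"dx": 0, "dy": -0.036, "dz": 0.125, "twist": -0.33, "gripper": 0.9}, {"dx": 0, "dy": -0.047, "dz": 0.16, "twist": -0.42, "gripper": 0.9}]'

```text
time_s: 7.42
ee_pos: [0.5383, 0.0412, 0.1517]
tool_rot: [-1.453, 1.032, 1.46]
wrist_force: [1.4, 0.7, -6.3]
gripper_width: 0.0252
```

```bash
python3 st.py .614 .235 .155 .545
```

```text
t 7.42 p [0.5383 0.0412 0.1517] down [-0.005 -0.001 -1.   ] zyaw 1.912 q [-0.    0.42 -0.18  1.78  0.09  0.95  1.7 ] F [ 1.4  0.7 -6.3] M [-0.01 -0.03  0.07] w 0.0252
R y [-0.942 -0.334  0.005] z [-0.334  0.942  0.001]
delta tool [-0.0037 -0.1361  0.1573]
twist 2.938
twist -0.204
```

arm_command --steps '[{"dx": 0, "dy": -0.026, "dz": 0.03, "twist": -0.06, "gripper": 0.9}, {"dx": 0, "dy": -0.052, "dz": 0.06, "twist": -0.12, "gripper": 0.9}, {"dx": 0, "dy": -0.078, "dz": 0.09, "twist": -0.18, "gripper": 0.9}, {"dx": 0, "dy": -0.104, "dz": 0.12, "twist": -0.204, "gripper": 0.9}, {"dx": 0, "dy": -0.126, "dz": 0.146, "twist": -0.204, "gripper": 0.9}]'

```text
time_s: 7.83
ee_pos: [0.6095, 0.2218, 0.1508]
tool_rot: [-1.595, 0.904, 1.602]
wrist_force: [0.5, -0.1, -4.8]
gripper_width: 0.0251
```

arm_command --steps '[{"dx": 0.005, "dy": -0.006, "dz": 0.007, "twist": 0, "gripper": 0.9}, {"dx": 0.015, "dy": -0.01, "dz": 0.011, "twist": 0, "gripper": 0.9}, {"dx": 0.025, "dy": -0.01, "dz": 0.011, "twist": 0, "gripper": 0.9}, {"dx": 0.03, "dy": -0.01, "dz": 0.011, "twist": 0, "gripper": 0.9}, {"dx": 0.03, "dy": -0.01, "dz": 0.011, "twist": 0, "gripper": 0.9}]'

```text
time_s: 8.25
ee_pos: [0.6119, 0.2309, 0.1213]
tool_rot: [-1.593, 0.91, 1.598]
wrist_force: [0.2, -0.2, -4.7]
gripper_width: 0.0251
```

```bash
python3 st.py .614 .235 .0747 .545
cat > chk.py <<'E'
from fit import *
import sys
n=sys.argv[1]; out=[]
ims={c:bot.read_camera(c) for c in('scene','side')}
s=bot.observe(); R=Ro.from_rotvec(s['tool_rot']).as_matrix(); p=s['ee_pos']
P=p-R[:,0]*-.0 ; z=p[2]-.0147; yaw=np.arctan2(R[1,2],R[0,2])-np.pi/2
for c in ims:
    C=cal(c); im=ims[c]; S=4
    m=(mask(C,RIDGE,(p[0],p[1],yaw,z))>.5).astype(np.uint8)
    u=proj(C,(.614,.235,.08)); x,y=int(np.clip(u[0]-62,0,430)),int(np.clip(u[1]-80,0,280))
    a=cv2.resize(im[y:y+140,x:x+125],None,fx=S,fy=S,interpolation=2)
    mm=cv2.resize(m[y:y+140,x:x+125],None,fx=S,fy=S,interpolation=0)
    cs,_=cv2.findContours(mm,cv2.RETR_EXTERNAL,cv2.CHAIN_APPROX_NONE)
    a=np.ascontiguousarray(a); cv2.drawContours(a,cs,-1,(0,255,0),1); out.append(cv2.resize(a,(395,442)))
save(n,np.hstack(out))
E
python3 chk.py c1
```

```text
t 8.25 p [0.6119 0.2309 0.1213] down [-0.005 -0.004 -1.   ] zyaw 2.11 q [-0.27  0.61 -0.23  1.51  0.15  1.04  1.58] F [ 0.2 -0.2 -4.7] M [-0.05  0.03  0.01] w 0.0251
R y [-0.858 -0.513  0.006] z [-0.513  0.858 -0.001]
delta tool [ 0.0466 -0.0042  0.0025]
twist 3.136
twist -0.006
```

View pics/c1.png

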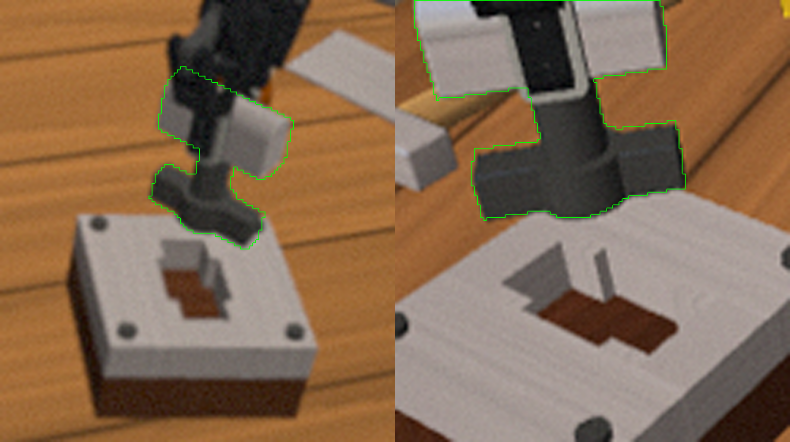

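The projected model outline coincides with the held stake in both views, so the in-hand offset is right. Lowering to about 6 mm above the plate.

arm_command --steps '[{"dx": 0.01, "dy": -0.004, "dz": 0.0025, "twist": 0, "gripper": 0.9}, {"dx": 0.022, "dy": -0.004, "dz": 0.0025, "twist": 0, "gripper": 0.9}, {"dx": 0.034, "dy": -0.004, "dz": 0.0025, "twist": 0, "gripper": 0.9}, {"dx": 0.04, "dy": -0.004, "dz": 0.0025, "twist": 0, "gripper": 0.9}, {"dx": 0.04, "dy": -0.004, "dz": 0.0025, "twist": 0, "gripper": 0.9}]'

```text
time_s: 8.77
ee_pos: [0.6145, 0.2375, 0.0825]
tool_rot: [-1.594, 0.906, 1.598]
wrist_force: [-0.6, -0.6, -4.2]
gripper_width: 0.0256
```

```bash
python3 st.py .614 .235 .0747 .545
```

```text
t 8.77 p [0.6145 0.2375 0.0825] down [-0.003 -0.001 -1.   ] zyaw 2.112 q [-0.28  0.66 -0.22  1.54  0.16  0.96  1.56] F [-0.6 -0.6 -4.2] M [-0.06  0.   -0.  ] w 0.0256
R y [-0.857 -0.515  0.003] z [-0.515  0.857  0.   ]
delta tool [ 0.0078  0.0017 -0.0019]
twist 3.137
twist -0.004
```

arm_command --steps '[{"dx": 0.002, "dy": 0.001, "dz": -0.001, "twist": 0, "gripper": 0.9}, {"dx": 0.004, "dy": 0.001, "dz": -0.001, "twist": 0, "gripper": 0.9}, {"dx": 0.005, "dy": 0.001, "dz": -0.001, "twist": 0, "gripper": 0.9}, {"dx": 0.006, "dy": 0.001, "dz": -0.001, "twist": 0, "gripper": 0.9}, {"dx": 0.006, "dy": 0.001, "dz": -0.001, "twist": 0, "gripper": 0.9}]'

```text
time_s: 9.18
ee_pos: [0.6153, 0.237, 0.0787]
tool_rot: [-1.596, 0.902, 1.595]
wrist_force: [0.2, 0.5, -5.2]
gripper_width: 0.0249
```

```bash
python3 st.py .614 .235 .0747 .545
```

```text
t 9.18 p [0.6153 0.237  0.0787] down [ 0.  0. -1.] zyaw 2.112 q [-0.28  0.66 -0.22  1.55  0.17  0.95  1.56] F [ 0.2  0.5 -5.2] M [0.   0.03 0.07] w 0.0249
R y [-0.857 -0.515 -0.   ] z [-0.515  0.857 -0.   ]
delta tool [ 0.004   0.0022 -0.0011]
twist 3.138
twist -0.004
```

arm_command --steps '[{"dx": 0.0006, "dy": 0.001, "dz": -0.001, "twist": 0, "gripper": 0.9}, {"dx": 0.0012, "dy": 0.001, "dz": -0.001, "twist": 0, "gripper": 0.9}, {"dx": 0.0018, "dy": 0.001, "dz": -0.001, "twist": 0, "gripper": 0.9}, {"dx": 0.002, "dy": 0.001, "dz": -0.001, "twist": 0, "gripper": 0.9}, {"dx": 0.002, "dy": 0.001, "dz": -0.001, "twist": 0, "gripper": 0.9}]'

```text
time_s: 9.6
ee_pos: [0.6148, 0.2357, 0.0764]
tool_rot: [-1.596, 0.903, 1.596]
wrist_force: [0.9, 1.0, -5.7]
gripper_width: 0.0251
```

```bash
python3 st.py .614 .235 .0747 .545
```

```text
t 9.6 p [0.6148 0.2357 0.0764] down [-0. -0. -1.] zyaw 2.112 q [-0.27  0.66 -0.22  1.56  0.17  0.94  1.56] F [ 0.9  1.  -5.7] M [ 0.01 -0.01  0.  ] w 0.0251
R y [-0.857 -0.515  0.   ] z [-0.515  0.857  0.   ]
delta tool [ 0.0017  0.0011 -0.0001]
twist 3.138
twist -0.004
```

arm_command --steps '[{"dx": 0.0004, "dy": 0.001, "dz": 0, "twist": 0, "gripper": 0.9}, {"dx": 0.0008, "dy": 0.001, "dz": 0, "twist": 0, "gripper": 0.9}, {"dx": 0.0012, "dy": 0.001, "dz": 0, "twist": 0, "gripper": 0.9}, {"dx": 0.0015, "dy": 0.001, "dz": 0, "twist": 0, "gripper": 0.9}, {"dx": 0.0015, "dy": 0.001, "dz": 0, "twist": 0, "gripper": 0.9}]'

```text
time_s: 10.02
ee_pos: [0.614, 0.2351, 0.0749]
tool_rot: [-1.596, 0.903, 1.596]
wrist_force: [0.4, 0.5, -5.4]
gripper_width: 0.0251
```

```bash
python3 st.py .614 .235 .0747 .545
```

```text
t 10.02 p [0.614  0.2351 0.0749] down [-0. -0. -1.] zyaw 2.112 q [-0.27  0.66 -0.22  1.56  0.17  0.94  1.56] F [ 0.4  0.5 -5.4] M [-0.06 -0.03 -0.  ] w 0.0251
R y [-0.857 -0.515  0.   ] z [-0.515  0.857 -0.   ]
delta tool [ 0.0002  0.     -0.0001]
twist 3.138
twist -0.004
```

arm_command --steps '[{"dx": 0.0004, "dy": 0, "dz": 0, "twist": 0, "gripper": 0.9}, {"dx": 0.0008, "dy": 0, "dz": 0, "twist": 0, "gripper": 0.9}, {"dx": 0.001, "dy": 0, "dz": 0, "twist": 0, "gripper": 0.9}, {"dx": 0.001, "dy": 0, "dz": 0, "twist": 0, "gripper": 0.9}, {"dx": 0.001, "dy": 0, "dz": 0, "twist": 0, "gripper": 0.9}]'

```text
time_s: 10.43
ee_pos: [0.6141, 0.2352, 0.0747]
tool_rot: [-1.596, 0.902, 1.595]
wrist_force: [-2.8, -1.0, 4.9]
gripper_width: 0.025
```

```bash
python3 st.py .614 .235 .0747 .545; python3 chk.py c2
```

```text
t 10.43 p [0.6141 0.2352 0.0747] down [ 0.001  0.    -1.   ] zyaw 2.112 q [-0.27  0.66 -0.22  1.56  0.17  0.94  1.56] F [-2.8 -1.   4.9] M [-0.34  0.72  0.01] w 0.025
R y [-0.857 -0.515 -0.001] z [-0.515  0.857 -0.   ]
delta tool [ 0.      0.0002 -0.0001]
twist 3.138
twist -0.004
```

View pics/c2.png

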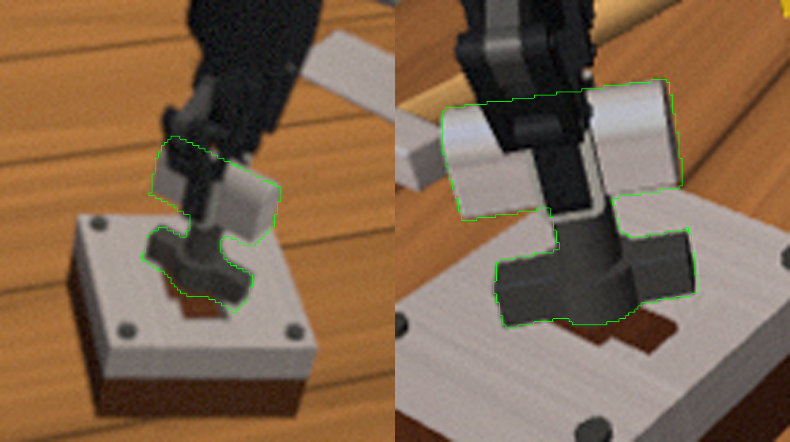

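The foot rests on the plate across the mouth at (185,255) left and (590,280) right, about 45° off, with about 10 N of contact. Now I turn it into line.

arm_command --steps '[{"dx": 0, "dy": 0, "dz": 0, "twist": 0.05, "gripper": 0.9}, {"dx": 0, "dy": 0, "dz": 0, "twist": 0.14, "gripper": 0.9}, {"dx": 0, "dy": 0, "dz": 0, "twist": 0.23, "gripper": 0.9}, {"dx": 0, "dy": 0, "dz": 0, "twist": 0.32, "gripper": 0.9}, {"dx": 0, "dy": 0, "dz": 0, "twist": 0.41, "gripper": 0.9}]'

```text
time_s: 10.95
ee_pos: [0.6151, 0.2357, 0.0747]
tool_rot: [-1.302, 1.144, 1.301]
wrist_force: [-0.1, 0.6, 1.7]
gripper_width: 0.0255
```

```bash
python3 st.py .614 .235 .0747 -.24
```

```text
t 10.95 p [0.6151 0.2357 0.0747] down [ 0.002  0.001 -1.   ] zyaw 1.698 q [-0.34  0.66 -0.1   1.56  0.08  0.93  1.22] F [-0.1  0.6  1.7] M [0.13 0.14 0.08] w 0.0255
R y [-0.992 -0.127 -0.003] z [-0.127  0.992  0.001]
delta tool [-0.      0.0012 -0.0005]
twist -2.775
twist 0.367
```

arm_command --steps '[{"dx": 0, "dy": 0, "dz": 0, "twist": 0.08, "gripper": 0.9}, {"dx": 0, "dy": 0.001, "dz": 0, "twist": 0.17, "gripper": 0.9}, {"dx": 0, "dy": 0.001, "dz": 0, "twist": 0.26, "gripper": 0.9}, {"dx": 0, "dy": 0.001, "dz": 0, "twist": 0.34, "gripper": 0.9}, {"dx": 0, "dy": 0.001, "dz": 0, "twist": 0.367, "gripper": 0.9}]'

```text
time_s: 11.37
ee_pos: [0.6129, 0.2352, 0.0733]
tool_rot: [-1.031, 1.313, 1.031]
wrist_force: [-0.3, 0.4, -5.0]
gripper_width: 0.0254
```

```bash
python3 st.py .614 .235 .0747 -.24; python3 chk.py c3;  python3 st.py .614 .235 .0497 -.24
```

```text
t 11.37 p [0.6129 0.2352 0.0733] down [-0. -0. -1.] zyaw 1.332 q [-0.4   0.66 -0.    1.57  0.    0.92  0.93] F [-0.3  0.4 -5. ] M [-0.02 -0.01 -0.08] w 0.0254
R y [-0.972  0.237  0.   ] z [ 0.237  0.972 -0.   ]
delta tool [-0.0014 -0.0011  0.    ]
twist -3.141
twist 0.001
t 11.47 p [0.6129 0.235  0.0733] down [-0.001 -0.001 -1.   ] zyaw 1.336 q [-0.4   0.66 -0.    1.57  0.    0.92  0.93] F [-0.3 -1.2 -5.1] M [ 0.   -0.02 -0.03] w 0.0251
R y [-0.973  0.232  0.   ] z [ 0.232  0.973 -0.001]
delta tool [ 0.0236 -0.0011  0.0003]
twist -3.136
twist 0.005
```

View pics/c3.png

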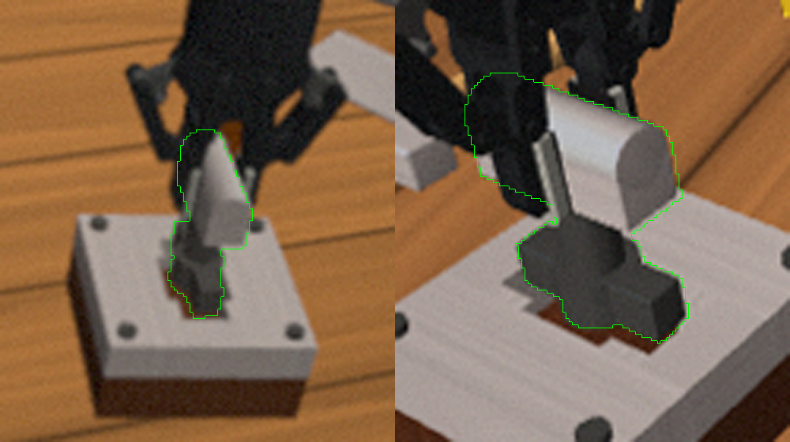

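Turned into line. The force is back to pure weight and the tool is 1.4 mm lower, so the ears are over the notches. Lowering gently.

arm_command --steps '[{"dx": 0.002, "dy": -0.001, "dz": 0, "twist": 0, "gripper": 0.9}, {"dx": 0.004, "dy": -0.001, "dz": 0, "twist": 0, "gripper": 0.9}, {"dx": 0.006, "dy": -0.001, "dz": 0, "twist": 0, "gripper": 0.9}, {"dx": 0.008, "dy": -0.001, "dz": 0, "twist": 0, "gripper": 0.9}, {"dx": 0.008, "dy": -0.001, "dz": 0, "twist": 0, "gripper": 0.9}]'

```text
time_s: 11.88
ee_pos: [0.6137, 0.2345, 0.0653]
tool_rot: [-1.034, 1.312, 1.034]
wrist_force: [-0.5, -0.2, -5.1]
gripper_width: 0.0253
```

```bash
python3 st.py .614 .235 .0497 -.24
```

```text
t 11.88 p [0.6137 0.2345 0.0653] down [-0.001 -0.    -1.   ] zyaw 1.335 q [-0.4   0.67 -0.    1.57  0.    0.9   0.93] F [-0.5 -0.2 -5.1] M [-0.05 -0.03 -0.03] w 0.0253
R y [-0.972  0.233  0.001] z [ 0.233  0.972 -0.001]
delta tool [ 0.0156 -0.0002  0.0006]
twist -3.137
twist 0.005
```

arm_command --steps '[{"dx": 0.003, "dy": 0, "dz": 0, "twist": 0, "gripper": 0.9}, {"dx": 0.006, "dy": 0, "dz": 0, "twist": 0, "gripper": 0.9}, {"dx": 0.009, "dy": 0, "dz": 0, "twist": 0, "gripper": 0.9}, {"dx": 0.012, "dy": 0, "dz": 0, "twist": 0, "gripper": 0.9}, {"dx": 0.013, "dy": 0, "dz": 0, "twist": 0, "gripper": 0.9}]'

```text
time_s: 12.3
ee_pos: [0.6136, 0.2346, 0.0523]
tool_rot: [-1.034, 1.312, 1.034]
wrist_force: [0.5, 0.7, -4.3]
gripper_width: 0.0253
```

```bash
python3 st.py .614 .235 .0497 -.24
```

```text
t 12.3 p [0.6136 0.2346 0.0523] down [-0.001 -0.    -1.   ] zyaw 1.335 q [-0.4   0.68 -0.    1.58  0.    0.88  0.93] F [ 0.5  0.7 -4.3] M [ 0.   -0.01  0.01] w 0.0253
R y [-0.972  0.234  0.001] z [ 0.234  0.972 -0.001]
delta tool [ 0.0026 -0.0003  0.0004]
twist -3.137
twist 0.004
```

arm_command --steps '[{"dx": 0.0006, "dy": 0, "dz": 0, "twist": 0, "gripper": 0.9}, {"dx": 0.0012, "dy": 0, "dz": 0, "twist": 0, "gripper": 0.9}, {"dx": 0.0018, "dy": 0, "dz": 0, "twist": 0, "gripper": 0.9}, {"dx": 0.0024, "dy": 0, "dz": 0, "twist": 0, "gripper": 0.9}, {"dx": 0.0027, "dy": 0, "dz": 0, "twist": 0, "gripper": 0.9}]'

```text
time_s: 12.72
ee_pos: [0.614, 0.2348, 0.0503]
tool_rot: [-1.034, 1.311, 1.034]
wrist_force: [-0.0, -0.9, -4.6]
gripper_width: 0.025
```

```bash
python3 st.py .614 .235 .0497 -.24
```

```text
t 12.72 p [0.614  0.2348 0.0503] down [ 0.  0. -1.] zyaw 1.335 q [-0.4   0.68 -0.    1.59  0.    0.87  0.93] F [-0.  -0.9 -4.6] M [0.01 0.04 0.01] w 0.025
R y [-0.972  0.234 -0.   ] z [0.234 0.972 0.   ]
delta tool [0.0006 0.0001 0.0002]
twist -3.137
twist 0.004
```

arm_command --steps '[{"dx": 0.0004, "dy": 0, "dz": 0, "twist": 0, "gripper": 0.9}, {"dx": 0.0008, "dy": 0, "dz": 0, "twist": 0, "gripper": 0.9}, {"dx": 0.001, "dy": 0, "dz": 0, "twist": 0, "gripper": 0.9}, {"dx": 0.001, "dy": 0, "dz": 0, "twist": 0, "gripper": 0.9}, {"dx": 0.001, "dy": 0, "dz": 0, "twist": 0, "gripper": 0.9}]'

```text
time_s: 13.13
ee_pos: [0.6141, 0.2348, 0.0498]
tool_rot: [-1.034, 1.311, 1.034]
wrist_force: [-1.6, -0.1, 0.8]
gripper_width: 0.0255
```

```bash
python3 st.py .614 .235 .0497 -.24; python3 chk.py c4
```

```text
t 13.13 p [0.6141 0.2348 0.0498] down [ 0.  0. -1.] zyaw 1.335 q [-0.4   0.68 -0.    1.59  0.    0.87  0.93] F [-1.6 -0.1  0.8] M [-0.19  0.46 -0.04] w 0.0255
R y [-0.972  0.234 -0.   ] z [0.234 0.972 0.   ]
delta tool [0.0001 0.0002 0.0002]
twist -3.137
twist 0.004
```

View pics/c4.png

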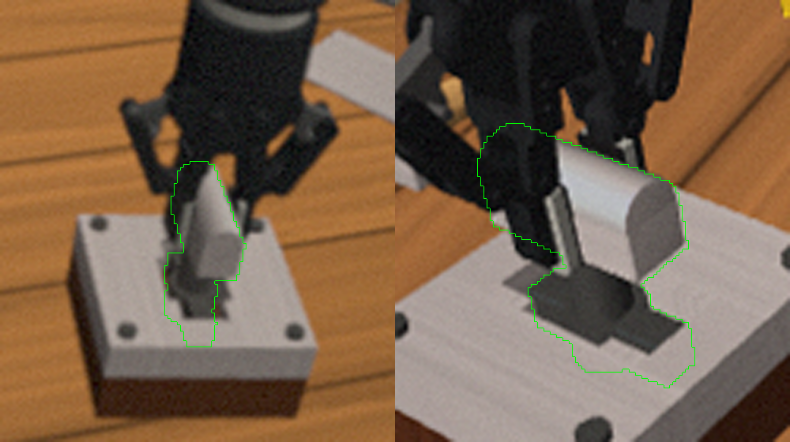

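The foot is on the floor of the mouth (tool at the height for z = 35 mm, floor contact felt) and the ears are in the notches. Releasing.

arm_command --steps '[{"dx": 0, "dy": 0, "dz": 0, "twist": 0, "gripper": 0.6}, {"dx": 0, "dy": 0, "dz": 0, "twist": 0, "gripper": 0.3}, {"dx": 0, "dy": 0, "dz": 0, "twist": 0, "gripper": 0}, {"dx": 0, "dy": 0, "dz": 0, "twist": 0, "gripper": 0}, {"dx": 0, "dy": 0, "dz": 0, "twist": 0, "gripper": 0}]'

```text
time_s: 13.65
ee_pos: [0.6141, 0.2347, 0.0493]
tool_rot: [-1.034, 1.311, 1.034]
wrist_force: [-0.2, -0.2, -0.6]
gripper_width: 0.0803
```

arm_command --steps '[{"dx": -0.01, "dy": 0, "dz": 0, "twist": 0, "gripper": 0}, {"dx": -0.03, "dy": 0, "dz": 0, "twist": 0, "gripper": 0}, {"dx": -0.06, "dy": 0, "dz": 0, "twist": 0, "gripper": 0}, {"dx": -0.09, "dy": 0, "dz": 0, "twist": 0, "gripper": 0}, {"dx": -0.12, "dy": 0, "dz": 0, "twist": 0, "gripper": 0}]'

```text
time_s: 14.07
ee_pos: [0.6139, 0.2346, 0.1713]
tool_rot: [-1.034, 1.311, 1.034]
wrist_force: [0.4, 1.1, -0.1]
gripper_width: 0.0853
```

arm_command --steps '[{"dx": -0.03, "dy": 0, "dz": 0, "twist": 0, "gripper": 0}, {"dx": -0.05, "dy": 0.03, "dz": 0, "twist": 0, "gripper": 0}, {"dx": -0.05, "dy": 0.06, "dz": 0, "twist": 0, "gripper": 0}, {"dx": -0.05, "dy": 0.08, "dz": 0, "twist": 0, "gripper": 0}, {"dx": -0.05, "dy": 0.08, "dz": 0, "twist": 0, "gripper": 0}]'

```text
time_s: 14.48
ee_pos: [0.5324, 0.2558, 0.2213]
tool_rot: [-1.035, 1.309, 1.038]
wrist_force: [-1.0, 0.8, 0.7]
gripper_width: 0.0853
```

```bash
python3 st.py
python3 - <<'E'
from fit import *
out=[]
for c in('scene','side'):
    im=bot.read_camera(c); C=cal(c); save('f_'+c,im)
    for th in('ridge_stake','dome_stake','flat_stake'):
        print(c,th,[(np.round(d['centre'],3).tolist(),round(d['confidence'],2)) for d in bot.pinpoint(c,th)])
    m=(mask(C,[RIDGE[0]],(.614,.2348,-.236,.035))>.5).astype(np.uint8)
    u=proj(C,(.614,.235,.08)); x,y=int(np.clip(u[0]-62,0,430)),int(np.clip(u[1]-80,0,280)); S=4
    a=np.ascontiguousarray(cv2.resize(im[y:y+140,x:x+125],None,fx=S,fy=S,interpolation=2)); mm=cv2.resize(m[y:y+140,x:x+125],None,fx=S,fy=S,interpolation=0)
    cs,_=cv2.findContours(mm,0,cv2.CHAIN_APPROX_NONE); cv2.drawContours(a,cs,-1,(0,255,0),1); out.append(cv2.resize(a,(395,442)))
save('c5',np.hstack(out))
E
```

```text
t 14.48 p [0.5324 0.2558 0.2213] down [-0.     0.002 -1.   ] zyaw 1.339 q [-0.48  0.43 -0.01  1.55  0.    1.16  0.85] F [-1.   0.8  0.7] M [-0.02  0.02  0.05] w 0.0853
R y [-0.973  0.23   0.001] z [0.23  0.973 0.002]
scene ridge_stake [([0.345, -0.131, 0.004], 0.75), ([0.618, 0.235, 0.04], 0.68)]
scene dome_stake [([0.658, -0.214, 0.001], 0.98), ([0.676, -0.106, 0.003], 0.58)]
scene flat_stake [([0.468, -0.32, 0.002], 0.55)]
side ridge_stake [([0.613, 0.232, 0.034], 0.91), ([0.344, -0.128, -0.001], 0.82), ([0.48, -0.006, 0.004], 0.6)]
side dome_stake [([0.675, -0.105, 0.002], 0.65), ([0.657, -0.211, 0.002], 0.57)]
side flat_stake [([0.466, -0.316, 0.003], 0.92)]
```

View pics/c5.png

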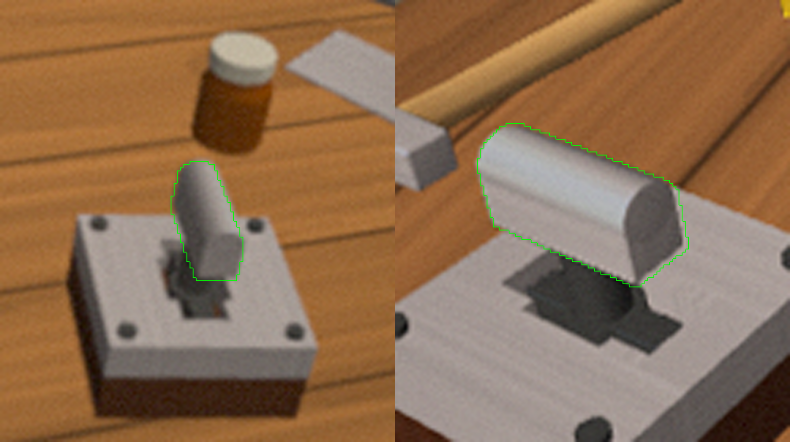

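View pics/f_scene.png

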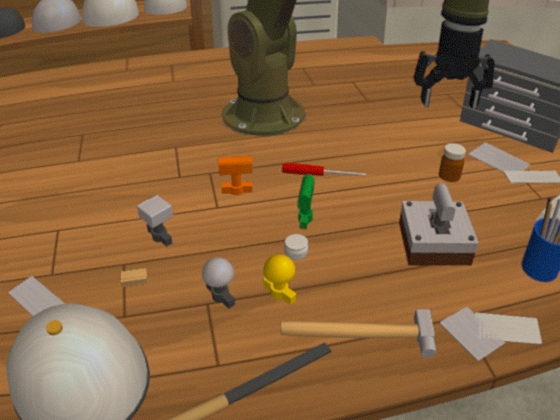

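The stake stands upright and seated in the block at (441,215), matching the model outline at 35 mm in both views. The others are where they were and the gripper is clear. Handing in.

```bash
python3 -c "
from h import *
print(bot.job_done())"
```

```text
the job is handed in; nothing more can be done
None
```

I picked up the grey ridge stake and set its foot on the mouth about 45° off the notches with roughly 10 N. I turned it into line, lowered it to the floor of the mouth, let go and backed off. The job was handed in at about 15 s.

**Last checks:**
- **Ridge stake:** in both the scene and side pictures it matches a model standing upright in the notches at 35 mm height, near the middle of the mouth. The networks put its foot at z 0.034 and 0.040 m, and 3 to 4 mm from the block centre I had fitted.
- **Dome and square stakes:** both read within about 3 mm of where they were at the start.
- **Gripper:** open and clear of everything.

**What disagreed:** the cameras showed the fingertips about 40 mm behind the reported TCP at grip opening, and about 55 mm when open. The description says 0 to 13 mm. I set the grasp height by the cameras, and the held stake matched its model outline there. The first side-view yaw fit of the ridge stake was poor because the green stake partly hid it, so I used the scene and wrist views instead.

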